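# Put the eyelash curler away in the slide-top case

### The arm

A 6-joint arm with a two-finger parallel gripper is mounted at the origin on the work surface. World frame = base frame: x ahead of the robot, y to its left, z up, the work surface at z = 0. Lengths are in m, angles in rad, forces in N, time in s.
With the tool pointing down it reaches from about 0.35 to 0.975 m from the base axis. Payload 4.9 kg.
Tool frame: the origin (TCP) lies at the very end of the fingers, on their centre line; the grasp point (between the pads) lies 19 mm behind it (ctrl.pinch_z is the distance from the TCP to the grasp point, in m); z points along the fingers, y is the direction in which the jaws open and shut (so a half turn about z gives the same grasp; the last joint's range is limited). The gripper opens to 85 mm and grips with 20 to 120 N. Pads are 22 mm wide; open, the fingers measure 114 mm over their backs; the gripper's body (76 mm by 85 mm) begins 54 mm behind the grasp point. The pads swing forward as they close: fully open they stand 13 mm farther back than shut.
Start: joints at [1.017, 0.053, 1.613, -0, 1.476, -0.119], TCP at [0.263, 0.567, 0.231] pointing down, gripper open.
Joint ranges: [-3.01, 3.01], [-1.01, 2.22], [0.06, 2.58], [-1.02, 4.17], [0.09, 2.62], [-3.14, 3.14]. Speed limits (rad/s): [2.57, 2.57, 3.14, 3.14, 3.14, 3.14].

### API

Orientations are given as a rotation vector (axis times angle).
In Python, from station import ctrl gives the robot as it stands.
- The arm moves only by the tool carry_out, never from a script. Its argument "series" is a list of rows, each a list of 7 numbers: the shift along the world's x, y, z each as a share of 0.025 m, from -1 to 1, then the turn, a rotation vector about the world's x, y, z each as a share of 0.1 rad, from -1 to 1, then the opening, from 0 (shut) to 1 (fully open). A call has 1 to 12 rows; each row shifts and turns the commanded pose from where the row before left it; what a row does not reach is not made up. A row lasts 1/10 s, in which the tool goes at most 50 mm and 8.59 degrees, less where a joint would pass 70% of its speed; a pose out of reach is approached as far as the arm can. A call with a number of a shift or a turn outside -1 to 1 is refused whole. A call with a gripper value outside its range is refused whole. The fingers move at their own pace and stop on an object; "grip_force" is the grip in N (left out, the last holds). Time passes only in rows, so rows that do not move let the fingers close. It gives the time, the measured TCP pose, the force and the opening at its end, in the units of the state.
- ctrl.get_obs(): the state, without advancing time (a new reading comes with each control period).
- ctrl.get_image(name): name is "scene" or "top" or "wrist"; returns a dict with "frame" (420x560x3 uint8, blue, green, red), "fx", "fy", "cx", "cy" (pixels), "R" (3x3) and "t" (3): a world point X has camera coordinates R X + t; the wrist camera has in their place "hand_eye" (4x4, takes a point from camera to tool coordinates, whose origin is the TCP and whose axes are the flange's). Camera axes: x right, y down, z forward; pixel columns grow to the right and rows downward; lengths in m; the calibration is good to about 2 mm. A picture is of the moment at which its call begins: read the wrist's pose just before it. There is no depth.
- ctrl.finish_job(): hands the job in, once; it reports no verdict.
Trained networks look in a picture, given as the dict that the camera call returned (one of the last four; its "shot" number tells which), for a name from the list of things; names that differ only in an ending like _2 or _b are one class to them, and where a whole thing is asked for, a point or a joint stands for the part that bears it (a point fixed in the world has none). Each returns a list of dicts, best first, with "p" (0 to 1); they miss things now and then, are a little off and sometimes report something else, mostly with a low value. They report only what shows in the picture. A call takes as long as a camera call. They do not tell look-alikes from the thing itself.
- ctrl.trace(picture, name): "mask" (420x560 bool, what is visible of it) and "rect" ([left, top, width, height] as shares, 0 to 1, of the picture: columns of its width, rows of its height, round what is visible of it).
- ctrl.mark_of(picture, name): "position" ([column, row] as shares, 0 to 1, of the picture: columns of its width, rows of its height: a listed point, or the origin of a listed thing).
The state is a dict: "t": time; "q": joint angles; "dq": joint speeds; "effort": joint torques, N m; "tool_pos": TCP position; "tool_rot": TCP orientation; "contact_force": force on the tool from outside, world axes, zero at the start; "wrist_torque": the same for the moment, N m; "opening": finger opening in m.
Only numpy, scipy, OpenCV 4.12 (cv2) and the standard library are available. Lean on these libraries where they do the work, as an engineer would, in place of code of your own. Each camera call takes 0.05 s, during which the arm holds its last target.

### The job

Put the eyelash curler away: lay it in the open bamboo slide-top case, setting it down in the tray rather than dropping it, then draw the case's lid out from under the glass shelf by its finger bar and slide it fully home, past the small ridge at the front end. Do not knock the shelf, and leave the other toiletries where they are.

Things in the scene. Friction and masses are not known exactly. Their poses are not given: they have to be found in the camera images.
- curler_center (a point): Stainless eyelash curler, 98 mm long (x), 58 wide, 34 high, about 60 g, loose, lying flat right of the case near a compact and a jar. Point: its centre, 17 mm above what it lies on. x runs from the two flat finger loops (-x) to the curved lash cage (+x). Grasp it at the pivot block: 32 mm long, 12 wide across y, 7 to 21 mm above what it lies on, centred 10 mm from this point towards +x.
- case: Bamboo slide-top case, 220 x 150 x 56 mm, fixed. Origin: centre of its underside; x along its length, from the front end (towards the robot) to the back; z up. The side walls are 56 mm high, 130 mm apart, and carry the lid's grooves. Front wall 56 mm high; behind it, from x = -0.104 to -0.088, a ledge 42 mm high with a small sprung cross ridge, 3 mm high. The lid slides out over the low rear wall.
- case_floor (a point): Centre of the tray's floor in the case, 5 mm above the vanity, axes as the case's. The tray is 130 mm wide (y) and runs from x = -0.088 (the ledge) to x = 0.104; 41 mm of height is free under the lid. The part not covered by the lid, 122 to 135 mm long at the start, reaches from the ledge back to the lid's front edge.
- case_lid (a joint): Travel of the case's lid in m: 0 = shut, home against the front wall; grows towards the case's +x (back, under the shelf) up to 0.155. Wooden panel 212 x 138 x 5 mm, top 51 mm above the vanity; front edge at case x = -0.1035 + this value. Slides with 1.5 N; in the last 13 mm its front bead meets the ridge: about 10 N forces it over (crest at 0.007), then it snaps home.
- lid_bar (a point): Centre of the lid's finger bar, a raised wooden bar on top of the lid, 12 mm along x, 36 mm across (y), 20 mm high (the point is 10 mm above the lid's top and 61 mm above the vanity), 40 mm behind the lid's front edge. Axes as the case's. At the start it stands 10 to 24 mm behind the front edge of the shelf, below it.
- riser: Shelf standing over the back part of the case, fixed: a clear glass board 170 mm (x) by 300 mm (y), 12 mm thick, its underside 210 mm above the vanity, on four brass posts 12 mm thick at x = +-73 mm, y = +-139 mm. Origin: on the vanity, below the centre of the board; the board's front edge, towards the robot, is at x = -0.085.
- compact: Closed rose-gold compact, 62 x 62 x 17 mm, loose on the vanity; origin under its centre. Leave it.
- jar: Frosted glass jar with a white cap, 63 mm across, 51 mm high, loose on the vanity; origin under its centre. Leave it.
- perfume_a: Square perfume bottle with a black cap, 55 x 34 x 105 mm, loose, on the shelf; origin under its centre. Leave it.
- perfume_b: Round frosted perfume bottle with a ball stopper, 62 mm across, 89 mm high, loose, on the shelf; origin under its centre. Leave it.
- polish: Nail polish bottle, 32 mm across, 66 mm high, loose on the vanity to the left of the case; origin under its centre. Leave it.
- powder_brush: Powder brush, 170 mm long, 28 mm high, loose on the vanity to the left of the case, lying along its x; origin below its middle. Leave it.
There are look-alikes about, which are no part of the job. Leave any purple look-alike of the part that bears curler_center alone.

How it is judged:
On the way, in this order (a step that is already met when the one before it is completed fails the run):
1. the curler is set down in the tray while still in the gripper (x of curler_center in the frame of case between -0.085 and 0.06 m and y of curler_center in the frame of case between -0.055 and 0.055 m and z of curler_center in the frame of case below 0.042 m and contact force between the fingers and curler above 0.2 N), for 0.1 s.
2. the lid has been slid over the ridge to its home position (value of joint case_lid below 0.0025 m), for 0.2 s.
At the end, for the whole second after the job is handed in: The lid is home past the ridge (within 2.5 mm of shut), the curler lies in the tray under it, and the compact, jar, perfume bottles, nail polish and powder brush are within 20 mm of where they began (value of joint case_lid below 0.0025 m and x of curler_center in the frame of case between -0.085 and 0.1 m and y of curler_center in the frame of case between -0.06 and 0.06 m and z of curler_center in the frame of case below 0.035 m and distance of each of compact, jar, perfume_a, perfume_b, polish, powder_brush from where it was at the start of the episode below 0.02 m); the robot touches nothing.
It fails at once if the shelf is knocked (more than 10 N) (contact force between any of the arm, the fingers and riser above 10 N).
It fails at once if another toiletry is shifted by more than 20 mm (distance of any of compact, jar, perfume_a, perfume_b, polish, powder_brush from where it was at the start of the episode above 0.02 m).
It also fails if it takes over 53 s, if anything falls off the work surface, if the arm or the gripper's body presses on something with over 40 N, if the wrist force passes 120 N, or if a joint passes its speed limit or range.

## Working session

There is one attempt and no reset: what is moved stays moved. The work goes in short steps, Python scripts to look and compute and a tool call to move; the robot and the scene stay as the last step left them, time stands still between calls to the robot, and variables do not carry over. Pictures are saved under pics/ and viewed, and the job is handed in when it is done.

Besides the shell and the picture viewer there is one more tool, called after "Emit:" in YAML: its name, and indented under it one key for each argument. carry_out: Moves the arm, as the interface text tells. Shift numbers are shares of 0.025 m and turn numbers shares of 0.1 rad, none past 1 either way. Its arguments: {"type":"object","properties":{"series":{"type":"array"},"grip_force":{"type":"number"}},"required":["series"]}

```bash
ls; mkdir -p pics; cat > h.py <<'E'
import numpy as np, cv2
from station import ctrl
def proj(im,X):
    c=im['R']@np.array(X)+im['t']; return c[0]/c[2]*im['fx']+im['cx'],c[1]/c[2]*im['fy']+im['cy']
def back(im,uv,z):
    R=np.array(im['R']);t=np.array(im['t'])
    d=R.T@np.array([(uv[0]-im['cx'])/im['fx'],(uv[1]-im['cy'])/im['fy'],1]); o=-R.T@t
    return o+d*(z-o[2])/d[2]
E
python3 - <<'E'
from h import *
print(ctrl.get_obs())
for n in ['scene','top','wrist']:
    im=ctrl.get_image(n); cv2.imwrite(f'pics/{n}0.png',im['frame'])
    if n!='wrist': print(n,im['fx'],im['cx'],im['cy'],np.round(-im['R'].T@im['t'],3))
    else: print(im['hand_eye'],im['fx'])
    for k in ['curler_center','case','case_floor','lid_bar','riser','compact','jar','polish','powder_brush']:
        for r in ctrl.mark_of(im,k)[:3]:
            uv=np.array(r['position'])*[560,420]
            z={'curler_center':.017,'case_floor':.005,'lid_bar':.061}.get(k,0)
            print(n,k,round(r['p'],2),uv.round(1),back(im,uv,z).round(3) if n!='wrist' else '')
E
```

```text
pics
{'t': 0.0, 'q': array([ 1.01700625e+00,  5.34019638e-02,  1.61432590e+00, -2.47685038e-05,
        1.47600373e+00, -1.19020048e-01]), 'dq': array([-9.49790400e-04, -7.21552390e-06,  8.70056224e-04, -1.97590041e-03,
        8.39870897e-04, -1.14111038e-03]), 'effort': array([ 3.79795247e-04, -3.93698502e+01, -3.70170987e+01, -6.75702267e-05,
        7.32857472e-03, -1.63911091e-05]), 'tool_pos': array([0.26292998, 0.56629894, 0.23001601]), 'tool_rot': array([-0.67741779, -3.06698709,  0.00318361]), 'contact_force': array([-0.54799898, -0.43683472,  0.50629196]), 'wrist_torque': array([-0.02313871,  0.0015515 , -0.00981015]), 'opening': 0.08511690820321463}
scene 473.26391590997724 278.8278792032221 213.47297253219605 [ 0.791 -0.703  0.996]
scene curler_center 0.62 [262.1 375.4] [ 0.633 -0.273  0.017]
scene curler_center 0.5 [285.8 329.9] [ 0.657 -0.154  0.017]
scene case 0.68 [262.5 244.2] [0.532 0.098 0.   ]
scene case_floor 0.72 [262.1 240.9] [0.529 0.105 0.005]
scene case_floor 0.27 [290.2 231.1] [0.596 0.157 0.005]
scene lid_bar 0.84 [293.6 227.7] [0.613 0.123 0.061]
scene co
[... 489 characters left out ...]
08 0.46  0.   ]
top case_floor 0.61 [251.  239.7] [0.537 0.116 0.005]
top lid_bar 0.68 [250.8 212.8] [0.611 0.115 0.061]
top compact 0.97 [395.7 267.2] [ 0.462 -0.319  0.   ]
top jar 0.66 [344.7 258.1] [ 0.487 -0.167  0.   ]
top jar 0.45 [377.4 209.1] [ 0.637 -0.267  0.   ]
top polish 0.44 [166.  272.8] [0.434 0.369 0.   ]
top powder_brush 0.72 [141.2 216.9] [0.602 0.453 0.   ]
[[-1.80158156e-03 -9.54145420e-01 -2.99338057e-01  7.70572385e-02]
 [ 9.99998313e-01 -1.82622939e-03 -1.97402621e-04 -1.03732648e-03]
 [-3.58309149e-04 -2.99337907e-01  9.54147100e-01 -1.41713954e-01]
 [ 0.00000000e+00  0.00000000e+00  0.00000000e+00  1.00000000e+00]] 312.22359550052016
wrist polish 0.61 [202.4 338.9]
```

View pics/scene0.png

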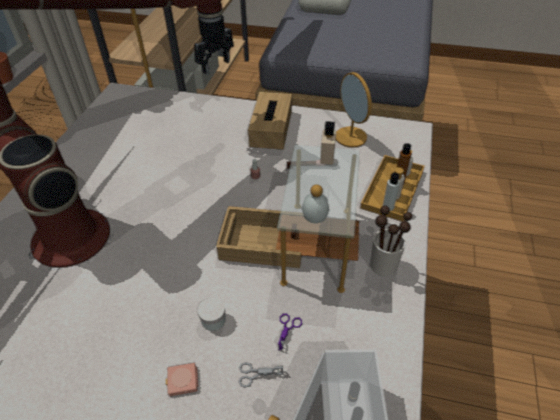

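View pics/top0.png

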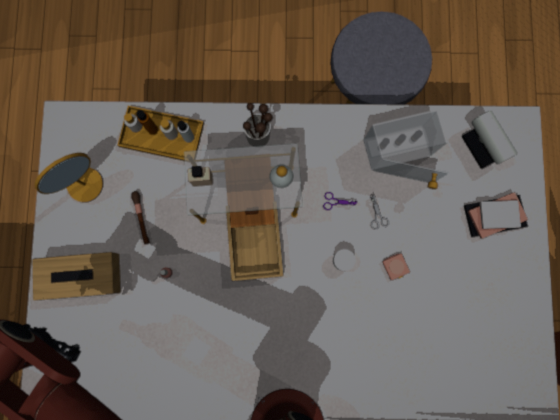

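The steel curler is at scene (263,373) and top (378,210). Candidates for curler_center are that one and the purple look-alike at scene (288,330), top (340,201). I choose the steel one and will check it in close crops.

```bash
python3 - <<'E'
from h import *
im=ctrl.get_image('top');f=im['frame']
a=cv2.resize(f[185:235,315:405],None,fx=8,fy=8,interpolation=cv2.INTER_CUBIC)
cv2.imwrite('pics/ccrop.png',a)
a=cv2.resize(f[130:290,180:310],None,fx=3.7,fy=3.7,interpolation=cv2.INTER_CUBIC);cv2.imwrite('pics/casecrop.png',a)
s=ctrl.get_image('scene');f=s['frame']
a=cv2.resize(f[355:395,230:300],None,fx=8,fy=8,interpolation=cv2.INTER_CUBIC);cv2.imwrite('pics/cscrop.png',a)
a=cv2.resize(f[140:300,210:370],None,fx=3.7,fy=3.7,interpolation=cv2.INTER_CUBIC);cv2.imwrite('pics/casescrop.png',a)
for nm,i in (('top',im),('scene',s)):
  for k in ['curler_center','case','case_lid','riser']:
    for j,r in enumerate(ctrl.trace(i,k)[:3]):
        m=r['mask'].astype(np.uint8); ys,xs=np.nonzero(m)
        print(nm,k,round(r['p'],2),m.sum(),xs.mean().round(1),ys.mean().round(1),np.array(r['rect'])*[560,420,560,420])
        if k=='curler_center':
            P=np.array([back(i,(x,y),.015)[:2] for x,y in zip(xs,ys)])
            print('  ',P.mean(0),cv2.minAreaRect(P.astype(np.float32)*1000))
E
```

```text
top curler_center 0.69 104 375.7 208.1 [373.8   196.518  10.416  21.504]
   [ 0.63805362 -0.25864721] ((636.2868041992188, -260.9464416503906), (73.77935028076172, 25.100603103637695), 7.350260257720947)
top case 0.76 3487 254.4 245.0 [225.68  206.892  57.904  74.886]
top case 0.71 6669 243.0 180.3 [183.68  144.984 119.896  81.018]
top case_lid 0.9 691 252.1 218.1 [231.112 210.     43.512  17.304]
top case_lid 0.18 79 375.2 206.3 [372.792 195.594   8.4    23.31 ]
top riser 0.7 6319 242.4 180.2 [184.408 144.816 119.28   79.38 ]
top riser 0.26 449 199.9 176.4 [187.208 167.58   28.392  19.698]
scene curler_center 0.77 238 283.8 335.2 [276.304 321.216  19.824  30.198]
   [ 0.65556284 -0.16704777] ((652.4877319335938, -167.48577880859375), (74.8357925415039, 33.503448486328125), 72.03964233398438)
scene curler_center 0.55 268 266.2 371.1 [250.376 366.408  31.808  12.39 ]
   [ 0.63833633 -0.26073679] ((638.1685180664062, -264.9645690917969), (72.34481048583984, 29.570341110229492), 15.77187442779541)
scene curler_center 0.38 1479 320.6 244.7 [273.784 221.718  83.384  39.984]
   [0.68882951 0.11974033] ((676.6583251953125, 142.52378845214844), (223.81900024414062, 137.7766571044922), 9.522754669189453)
scene case 0.78 5344 275.8 240.2 [216.72  207.48  143.472  61.614]
scene case 0.68 1605 320.7 244.7 [274.4   221.004  85.008  39.984]
scene case_lid 0.98 1620 320.8 244.5 [273.392 221.088  86.576  40.11 ]
scene riser 0.77 5780 320.1 198.4 [278.712 143.22   80.304 149.982]
scene riser 0.29 1621 321.9 245.2 [275.8   218.694  84.784  43.89 ]
```

View pics/ccrop.png

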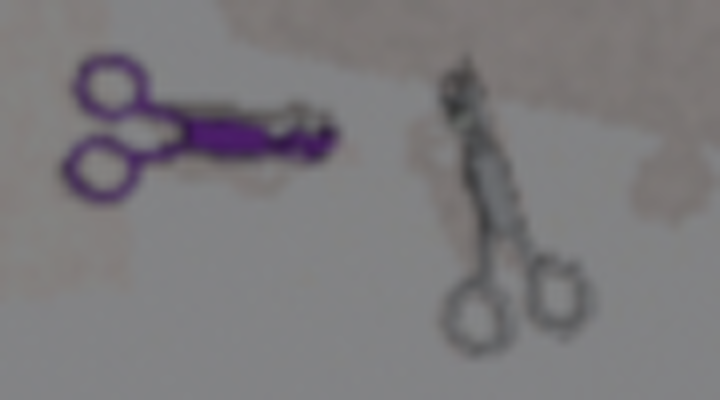

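View pics/cscrop.png

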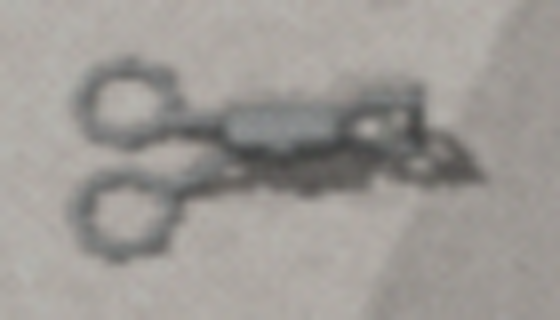

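View pics/casecrop.png

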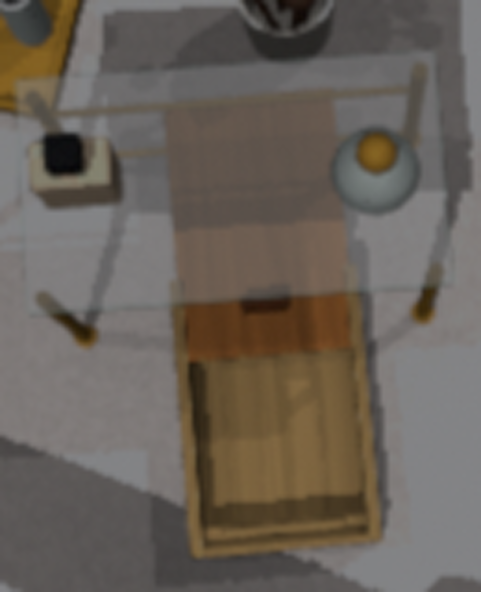

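View pics/casescrop.png

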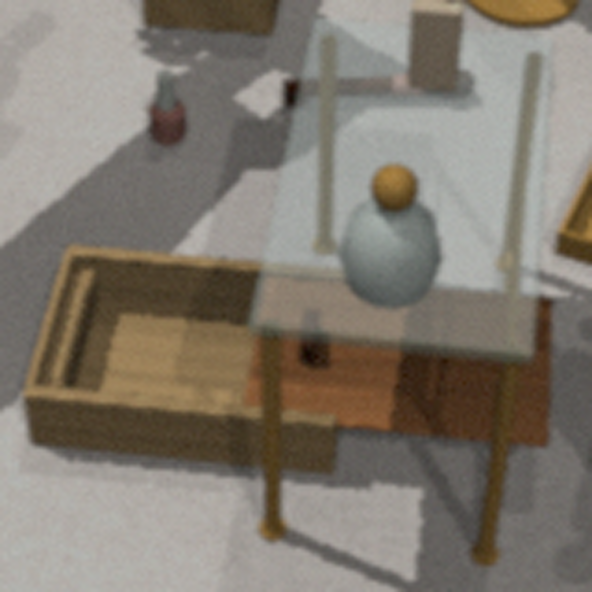

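The close crops show the steel curler with its loops towards the robot, cage away and pivot block at top ≈(377,209). The purple one, lying sideways, stays put. Next I fit the case, shelf and curler poses from picked pixels in both views.

```bash
python3 - <<'E'
from h import *
from scipy.optimize import least_squares
T=ctrl.get_image('top');S=ctrl.get_image('scene')
t=lambda u,v:(T,180+u/3.7,130+v/3.7); s=lambda u,v:(S,210+u/3.7,140+v/3.7)
def fit(obs,x0,tag):
    def res(p):
        c,n=np.cos(p[2]),np.sin(p[2]);o=[]
        for (im,u,v),X in obs:
            X=X(p) if callable(X) else X
            w=[p[0]+c*X[0]-n*X[1],p[1]+n*X[0]+c*X[1],X[2]]
            a=proj(im,w);o+=[a[0]-u,a[1]-v]
        return np.array(o)
    r=least_squares(res,x0,loss='soft_l1');print(tag,r.x.round(4));print(r.fun.reshape(-1,2).round(1).tolist() if 0 else res(r.x).reshape(-1,2).round(1).tolist());return r.x
case=fit([(t(190,556),(-.11,.075,.056)),(t(382,541),(-.11,-.075,.056)),
 (s(70,247),(-.11,.075,.056)),(s(28,395),(-.11,-.075,.056)),(s(335,418),(.11,-.075,.056)),(s(32,443),(-.11,-.075,0)),(s(332,470),(.11,-.075,0)),
 (t(188,362),lambda p:(-.1035+p[3],.065,.051)),(t(354,350),lambda p:(-.1035+p[3],-.065,.051)),(s(245,405),lambda p:(-.1035+p[3],-.065,.051)),
 (t(266,300),lambda p:(-.0635+p[3],0,.066)),(s(314,352),lambda p:(-.0635+p[3],0,.061))],[.53,.1,0,.13],'case')
r=fit([(t(18,85),(.085,.15,.222)),(t(434,55),(.085,-.15,.222)),(t(30,318),(-.085,.15,.222)),(t(452,287),(-.085,-.15,.222)),
 (s(250,325),(-.085,-.15,.222)),(s(532,358),(.085,-.15,.222)),(s(315,15),(-.085,.15,.222)),
 (t(88,337),(-.073,.139,0)),(t(424,312),(-.073,-.139,0)),(s(272,535),(-.073,-.139,0)),(s(485,560),(.073,-.139,0))],[.7,.1,0],'riser')
ct=lambda u,v:(T,315+u/8,185+v/8); cs=lambda u,v:(S,230+u/8,355+v/8)
# loops, block, cage tip
c=fit([(ct(519,304),(-.036,0,.01)),(ct(496,190),(.010,0,.017)),(ct(462,95),(.042,0,.02)),
 (cs(125,156),(-.036,0,.01)),(cs(282,128),(.010,0,.016)),(cs(405,125),(.042,0,.02))],[.633,-.265,0],'curler')
b=c[:2]+.01*np.array([np.cos(c[2]),np.sin(c[2])]);print('block',b)
E
```

```text
case [0.5329 0.1044 0.1073 0.1471]
[[0.0, -0.1], [0.0, -0.8], [-0.8, -1.2], [-1.4, -0.4], [0.3, 1.6], [-0.2, 0.1], [0.7, 0.9], [-0.1, -0.6], [-0.8, -1.4], [-0.7, 0.8], [-0.5, -0.1], [-1.1, -4.7]]
riser [0.6777 0.1284 0.0911]
[[-0.4, -1.5], [0.9, -1.9], [-0.3, -0.6], [1.4, -0.9], [-1.4, -0.0], [0.1, -0.9], [-1.4, 0.1], [0.2, 0.0], [0.4, -0.1], [-0.4, -1.2], [-0.6, -1.3]]
curler [ 0.6287 -0.2647  0.2844]
[[1.0, -0.1], [-0.1, -0.8], [1.2, 0.8], [-0.6, -1.0], [0.7, 0.3], [0.0, -0.8]]
block [ 0.63825127 -0.26185681]
```

Emit:
carry_out:
  series:
    - [0.3,-1,0,0,0,0.6,0.5]
    - [0.3,-1,0,0,0,0.6,0.5]
    - [0.3,-1,0,0,0,0.6,0.5]
    - [0.3,-1,0,0,0,0.6,0.5]
    - [0.3,-1,0,0,0,0.6,0.5]
    - [0.3,-1,0,0,0,0.6,0.5]
    - [0.3,-1,0,0,0,0.6,0.5]
    - [0.3,-1,0,0,0,0.6,0.5]
    - [0.3,-1,0,0,0,0.6,0.5]
    - [0.3,-1,0,0,0,0.6,0.5]
    - [0.3,-1,0,0,0,0.6,0.5]
    - [0.3,-1,0,0,0,0.6,0.5]
  grip_force: 30

```text
t: 3.3
tool_pos: [0.3534, 0.2659, 0.2315]
tool_rot: [-0.451, 3.109, 0.0]
contact_force: [1.2, 0.4, -0.0]
opening: 0.0429
```

Emit:
carry_out:
  series:
    - [0.3,-1,0,0,0,0,0.5]
    - [0.3,-1,0,0,0,0,0.5]
    - [0.3,-1,0,0,0,0,0.5]
    - [0.3,-1,0,0,0,0,0.5]
    - [0.3,-1,0,0,0,0,0.5]
    - [0.3,-1,0,0,0,0,0.5]
    - [0.3,-1,0,0,0,0,0.5]
    - [0.3,-1,0,0,0,0,0.5]
    - [0.3,-1,0,0,0,0,0.5]
    - [0.3,-1,0,0,0,0,0.5]
    - [0.3,-1,0,0,0,0,0.5]
    - [0.3,-1,0,0,0,0,0.5]

```text
t: 4.5
tool_pos: [0.4435, -0.0343, 0.2315]
tool_rot: [-0.446, 3.109, -0.0]
contact_force: [0.6, 0.7, -1.0]
opening: 0.0427
```

Emit:
carry_out:
  series:
    - [0.78,-0.91,0,0,0,0,0.5]
    - [0.78,-0.91,0,0,0,0,0.5]
    - [0.78,-0.91,0,0,0,0,0.5]
    - [0.78,-0.91,-0.4,0,0,0,0.5]
    - [0.78,-0.91,-0.6,0,0,0,0.5]
    - [0.78,-0.91,-0.6,0,0,0,0.5]
    - [0.78,-0.91,-0.6,0,0,0,0.5]
    - [0.78,-0.91,-0.6,0,0,0,0.5]
    - [0.78,-0.91,-0.6,0,0,0,0.5]
    - [0.78,-0.91,-0.6,0,0,0,0.5]
    - [0,0,0,0,0,0,0.5]

```text
t: 5.6
tool_pos: [0.638, -0.2624, 0.1275]
tool_rot: [0.443, -3.106, -0.003]
contact_force: [-0.6, -0.2, -0.2]
opening: 0.0421
```

```bash
cat >> h.py <<'E'
from scipy.spatial.transform import Rotation as Ro
def wback(o,im,uv,z):
    R=Ro.from_rotvec(o['tool_rot']).as_matrix();H=np.array(im['hand_eye'])
    d=R@H[:3,:3]@np.array([(uv[0]-im['cx'])/im['fx'],(uv[1]-im['cy'])/im['fy'],1]);c=R@H[:3,3]+o['tool_pos']
    return c+d*(z-c[2])/d[2]
E
python3 - <<'E'
from h import *
o=ctrl.get_obs();im=ctrl.get_image('wrist');print(o['t'],o['tool_pos'],o['tool_rot'],o['q'].round(3),o['opening'],ctrl.pinch_z)
R=Ro.from_rotvec(o['tool_rot']).as_matrix();print(R.round(3))
cv2.imwrite('pics/w1.png',im['frame'])
for r in ctrl.mark_of(im,'curler_center')[:2]: 
    uv=np.array(r['position'])*[560,420];print(r['p'],uv,wback(o,im,uv,.017))
for r in ctrl.trace(im,'curler_center')[:2]:
    ys,xs=np.nonzero(r['mask']);P=np.array([wback(o,im,(x,y),.014)[:2] for x,y in zip(xs,ys)]);print(r['p'],cv2.minAreaRect((P*1000).astype(np.float32)))
E
```

```text
5.6 [ 0.63801341 -0.26242902  0.12745309] [ 0.44296301 -3.10634029 -0.00341512] [-4.980e-01  2.820e-01  1.534e+00 -1.000e-03  1.330e+00 -2.352e+00] 0.0421452067068063 0.0187
[[-0.96  -0.28  -0.004]
 [-0.28   0.96   0.002]
 [ 0.003  0.003 -1.   ]]
0.91 [390.208 254.016] [ 0.65591776 -0.15682984  0.017     ]
0.75 [281.12  188.412] [ 0.62502767 -0.26686663  0.017     ]
0.98 ((621.7385864257812, -256.2396240234375), (106.85917663574219, 53.363365173339844), 31.001136779785156)
0.69 ((660.546630859375, -154.64796447753906), (52.116329193115234, 93.19422149658203), 11.215597152709961)
```

View pics/w1.png

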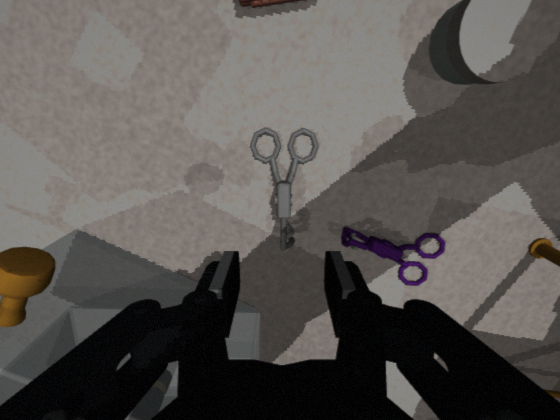

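The wrist view shows the steel curler upright between the fingers, with its block at (284,181–218), loops at (266,145) and (303,145), and cage at (286,240). The purple one is off to the right at (390,250).

```bash
python3 - <<'E'
from h import *
o=ctrl.get_obs();im=ctrl.get_image('wrist')
b=wback(o,im,(284,199.5),.021);l=wback(o,im,(284.5,145),.01);c=wback(o,im,(286,238),.02)
print(b,l,c); a=wback(o,im,(284,181),.021);e=wback(o,im,(284,218),.021);print(a,e,np.linalg.norm(e-a))
for p,q in((l,c),(a,e),(l,b)): d=q-p;print('yaw',np.arctan2(d[1],d[0]))
E
```

```text
[ 0.63407493 -0.25998249  0.021     ] [ 0.59166032 -0.27190696  0.01      ] [ 0.66767357 -0.24827708  0.02      ]
[ 0.61879805 -0.26446821  0.021     ] [ 0.64992754 -0.2553277   0.021     ] 0.03244370848283424
yaw 0.30139494253640126
yaw 0.2856012571259078
yaw 0.27406622960750815
```

Emit:
carry_out:
  series:
    - [-0.16,0.1,-0.8,0,0,0,0.5]
    - [0,0,-0.8,0,0,0,0.5]
    - [0,0,-0.8,0,0,0,0.5]
    - [0,0,-0.8,0,0,0,0.5]
    - [0,0,-0.8,0,0,0,0.5]
    - [0,0,-0.4,0,0,0,0.5]
    - [0,0,-0.2,0,0,0,0.5]
    - [0,0,-0.2,0,0,0,0.5]
    - [0,0,0,0,0,0,0.5]

```text
t: 6.7
tool_pos: [0.6345, -0.2581, 0.0118]
tool_rot: [-0.447, 3.109, -0.001]
contact_force: [-0.3, -0.2, 0.1]
opening: 0.0429
```

Emit:
carry_out:
  series:
    - [0,0,0,0,0,0,0.2]
    - [0,0,0,0,0,0,0]
    - [0,0,0,0,0,0,0]
    - [0,0,0,0,0,0,0]
    - [0,0,0,0,0,0,0]
    - [0,0,0,0,0,0,0]

```text
t: 7.3
tool_pos: [0.635, -0.2586, 0.0124]
tool_rot: [-0.446, 3.108, -0.002]
contact_force: [-0.2, -0.8, 6.4]
opening: 0.0109
```

Emit:
carry_out:
  series:
    - [0,0,0.2,0,0,0,0]
    - [0,0,0.4,0,0,0,0]
    - [0,0,0.8,0,0,0,0]
    - [0,0,1,0,0,0,0]

```text
t: 7.7
tool_pos: [0.6328, -0.2573, 0.0701]
tool_rot: [0.446, -3.106, -0.004]
contact_force: [0.3, 0.1, -0.4]
opening: 0.0107
```

```bash
python3 - <<'E'
from h import *
o=ctrl.get_obs();im=ctrl.get_image('wrist');cv2.imwrite('pics/w2.png',im['frame']);print(o['tool_pos'],o['opening'],o['contact_force'])
E
```

```text
[ 0.632777   -0.25730412  0.07014209] 0.010695630326838703 [ 0.27409869  0.12507606 -0.35102354]
```

View pics/w2.png

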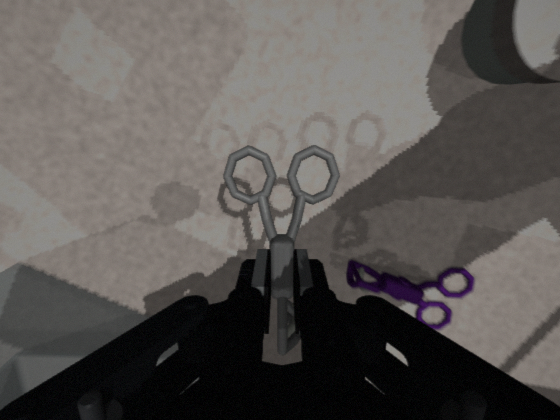

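```bash
python3 - <<'E'
from h import *
o=ctrl.get_obs();im=ctrl.get_image('wrist')
R=Ro.from_rotvec(o['tool_rot']).as_matrix();H=np.array(im['hand_eye'])
for zz in (.04,.045,.05,.058,.062):
  print(zz,wback(o,im,(282,173),zz+.007), wback(o,im,(282,236),zz+.021))
# outer widths of loops: 58 mm across 224..339 px
for zz in (.03,.04,.05,.06,.07): print(zz,np.linalg.norm(wback(o,im,(224,173),zz)-wback(o,im,(339,173),zz)))
E
```

```text
0.04 [ 0.59520268 -0.27142298  0.047     ] [ 0.62587684 -0.26244687  0.061     ]
0.045 [ 0.59420454 -0.27170457  0.052     ] [ 0.62381309 -0.26303937  0.066     ]
0.05 [ 0.59320641 -0.27198617  0.057     ] [ 0.62174935 -0.26363186  0.071     ]
0.058 [ 0.59160939 -0.27243673  0.065     ] [ 0.61844735 -0.26457984  0.079     ]
0.062 [ 0.59081088 -0.27266201  0.069     ] [ 0.61679635 -0.26505384  0.083     ]
0.03 0.07035497050957384
0.04 0.06661349569819094
0.05 0.06287202088680803
0.06 0.05913054607542511
0.07 0.055389071264042244
```

Emit:
carry_out:
  series:
    - [-0.4,0.2,1,0,0,0,0]
    - [-1,0.5,1,0,0,-0.3,0]
    - [-1,0.8,1,0,0,-0.3,0]
    - [-1,1,0.6,0,0,-0.3,0]
    - [-1,1,0,0,0,-0.3,0]
    - [-0.36,1,0,0,0,-0.3,0]
    - [0,1,0,0,0,-0.28,0]
    - [0,1,0,0,0,0,0]
    - [0,1,0,0,0,0,0]
    - [0,1,0,0,0,0,0]
    - [0,1,0,0,0,0,0]
    - [0,1,0,0,0,0,0]

```text
t: 9.0
tool_pos: [0.5144, 0.0055, 0.16]
tool_rot: [0.168, -3.135, -0.001]
contact_force: [0.9, -0.1, -1.0]
opening: 0.0109
```

Emit:
carry_out:
  series:
    - [0,1,0,0,0,0,0]
    - [0,1,0,0,0,0,0]
    - [0,1,0,0,0,0,0]
    - [0,0.94,0,0,0,0,0]
    - [0,0,0,0,0,0,0]
    - [0,0,0,0,0,0,0]

```text
t: 9.6
tool_pos: [0.5146, 0.1029, 0.1602]
tool_rot: [0.17, -3.135, 0.001]
contact_force: [0.3, 0.0, -0.5]
opening: 0.011
```

```bash
python3 - <<'E'
from h import *
o=ctrl.get_obs();im=ctrl.get_image('wrist');cv2.imwrite('pics/w3.png',im['frame']);print(o['tool_pos'],o['opening'],o['contact_force']);print(Ro.from_rotvec(o['tool_rot']).as_matrix().round(3))
T=ctrl.get_image('top');a=cv2.resize(T['frame'][180:300,190:320],None,fx=4,fy=4);cv2.imwrite('pics/t3.png',a)
E
```

```text
[0.51461409 0.10286897 0.1602179 ] 0.011007873915818596 [ 0.27513131  0.03872279 -0.45699133]
[[-0.994 -0.108 -0.002]
 [-0.108  0.994 -0.001]
 [ 0.002 -0.    -1.   ]]
```

View pics/w3.png

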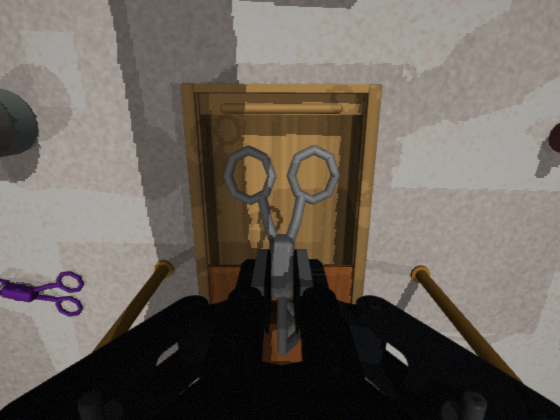

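View pics/t3.png

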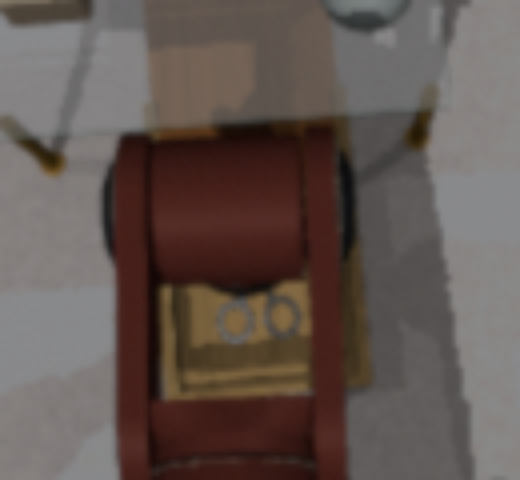

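The wrist view shows the curler centred over the open tray. The front rim is at (182–381,85), the lid's front edge at row ≈265, and the walls are symmetric about column 281. I check these pixels against the fit.

```bash
python3 - <<'E'
from h import *
o=ctrl.get_obs();im=ctrl.get_image('wrist')
cx,cy,yw=.5329,.1044,.1073;c,s=np.cos(yw),np.sin(yw)
def tc(w): d=w[:2]-[cx,cy];return np.round([c*d[0]+s*d[1],-s*d[0]+c*d[1]],4)
for uv,z in (((182,86),.056),((381,84),.056),((208,267),.051),((355,265),.051),((205,114),.042),((359,113),.042)): print(uv,tc(wback(o,im,uv,z)))
print('tcp',tc(o['tool_pos']))
E
```

```text
(182, 86) [-0.111  -0.0744]
(381, 84) [-0.112   0.0724]
(208, 267) [ 0.041  -0.0675]
(355, 265) [0.0393 0.0646]
(205, 114) [-0.0909 -0.0623]
(359, 113) [-0.0913  0.061 ]
tcp [-0.0181 -0.0004]
```

Emit:
carry_out:
  series:
    - [0,0,-0.6,0,0,0,0]
    - [0,0,-1,0,0,0,0]
    - [0,0,-1,0,0,0,0]
    - [0,0,-1,0,0,0,0]
    - [0,0,-1,0,0,0,0]
    - [0,0,-0.5,0,0,0,0]
    - [0,0,-0.3,0,0,0,0]
    - [0,0,-0.2,0,0,0,0]
    - [0,0,0,0,0,0,0]

```text
t: 10.65
tool_pos: [0.5155, 0.1027, 0.0214]
tool_rot: [-0.168, 3.137, 0.0]
contact_force: [-0.3, -0.2, -1.3]
opening: 0.0109
```

Emit:
carry_out:
  series:
    - [0,0,-0.05,0,0,0,0]
    - [0,0,-0.05,0,0,0,0]
    - [0,0,0,0,0,0,0]

```text
t: 10.95
tool_pos: [0.5157, 0.1029, 0.0194]
tool_rot: [-0.168, 3.136, -0.0]
contact_force: [-0.7, 0.4, -1.4]
opening: 0.0106
```

Emit:
carry_out:
  series:
    - [0,0,-0.05,0,0,0,0]
    - [0,0,-0.05,0,0,0,0]
    - [0,0,0,0,0,0,0]

```text
t: 11.25
tool_pos: [0.5157, 0.1029, 0.0173]
tool_rot: [-0.168, 3.137, -0.0]
contact_force: [-3.1, 0.8, 5.4]
opening: 0.0108
```

Emit:
carry_out:
  series:
    - [0,0,-0.04,0,0,0,0]
    - [0,0,0,0,0,0,0]

```text
t: 11.45
tool_pos: [0.5157, 0.1029, 0.0172]
tool_rot: [0.169, -3.137, 0.0]
contact_force: [-5.8, -0.3, 11.6]
opening: 0.0106
```

Emit:
carry_out:
  series:
    - [0,0,0.04,0,0,0,0]
    - [0,0,0,0,0,0,0.3]
    - [0,0,0,0,0,0,0.35]
    - [0,0,0,0,0,0,0.35]
    - [0,0,0.3,0,0,0,0.35]
    - [0,0,0.6,0,0,0,0.35]
    - [0,0,1,0,0,0,0.35]
    - [0,0,1,0,0,0,0.35]
    - [0,0,1,0,0,0,0.35]
    - [0,0,1,0,0,0,0.35]
    - [0,0,0,0,0,0,0.35]

```text
t: 12.55
tool_pos: [0.5185, 0.1031, 0.1449]
tool_rot: [-0.168, 3.127, 0.0]
contact_force: [-0.2, 0.5, 1.0]
opening: 0.0298
```

```bash
python3 - <<'E'
from h import *
o=ctrl.get_obs();im=ctrl.get_image('wrist');cv2.imwrite('pics/w4.png',im['frame']);print(o['tool_pos'],o['q'].round(3),o['opening'],o['contact_force'])
S=ctrl.get_image('scene');cv2.imwrite('pics/s4.png',cv2.resize(S['frame'][140:300,190:370],None,fx=4,fy=4))
E
```

```text
[0.51851899 0.10305041 0.14488416] [ 0.055 -0.116  1.926 -0.     1.322 -1.623] 0.029759885177410243 [-0.15953628  0.50530519  1.03606045]
```

View pics/w4.png

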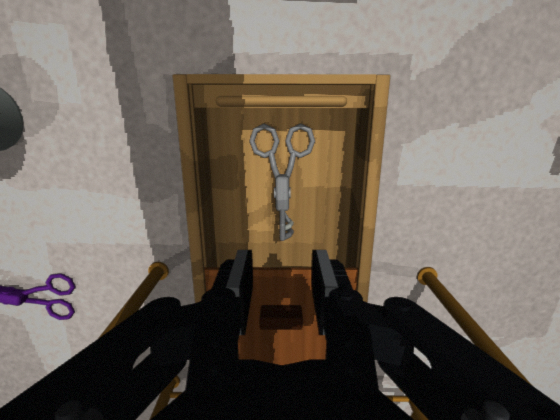

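View pics/s4.png

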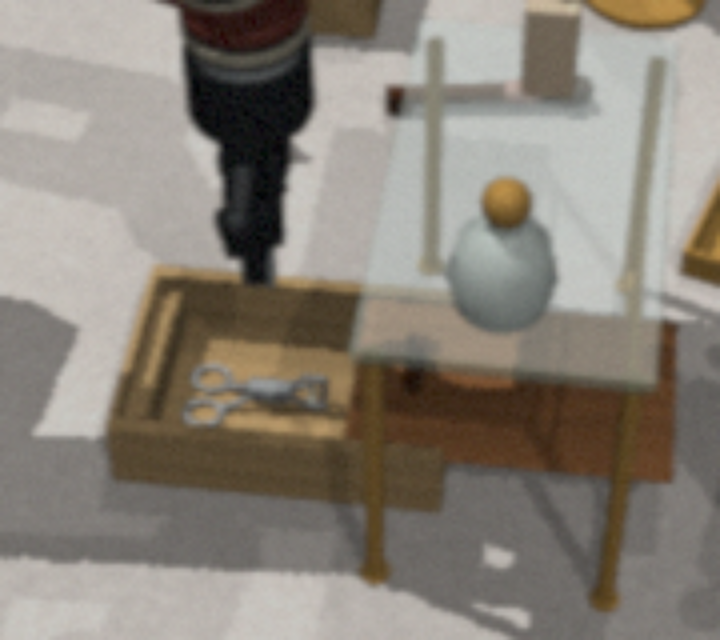

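The scene view shows the curler flat and centred in the tray. In the wrist view the bar is at about (260–302, 306–329). Next I measure the bar.

```bash
python3 - <<'E'
from h import *
o=ctrl.get_obs();im=ctrl.get_image('wrist')
cx,cy,yw=.5329,.1044,.1073;c,s=np.cos(yw),np.sin(yw)
def tc(w): d=w[:2]-[cx,cy];return np.round([c*d[0]+s*d[1],-s*d[0]+c*d[1]],4)
f=im['frame'];cv2.imwrite('pics/bar.png',cv2.resize(f[240:350,230:340],None,fx=5,fy=5))
for uv,z in (((281,306),.071),((281,329),.071),((281,329),.051),((260,318),.071),((302,318),.071),((281,268),.051)): print(uv,tc(wback(o,im,uv,z)))
for r in ctrl.mark_of(im,'lid_bar')[:2]:
  uv=np.array(r['position'])*[560,420];print(r['p'],uv,tc(wback(o,im,uv,.061)))
E
```

```text
(281, 306) [ 0.0549 -0.0011]
(281, 329) [ 0.0767 -0.0011]
(281, 329) [ 0.093  -0.0012]
(260, 318) [ 0.0661 -0.0179]
(302, 318) [0.0662 0.0157]
(281, 268) [ 0.0324 -0.001 ]
0.87 [281.12  327.096] [ 0.0829 -0.0011]
```

View pics/bar.png

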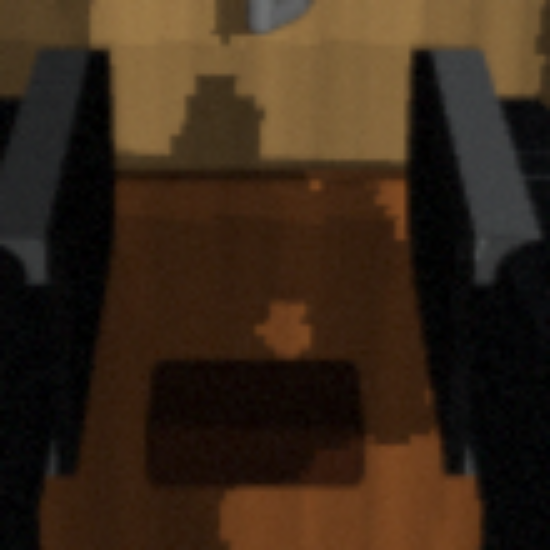

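```bash
python3 - <<'E'
from h import *
o=ctrl.get_obs();im=ctrl.get_image('wrist')
cx,cy,yw=.5329,.1044,.1073;c,s=np.cos(yw),np.sin(yw)
def tc(w): d=w[:2]-[cx,cy];return np.round([c*d[0]+s*d[1],-s*d[0]+c*d[1]],4)
for uv,z in (((281,312),.051),((281,325),.071),((281,337),.071),((281,274),.051),((281,273),.046)): print(uv,tc(wback(o,im,uv,z)))
print(o['tool_pos'],tc(o['tool_pos']), Ro.from_rotvec(o['tool_rot']).as_matrix()[:,2])
E
```

```text
(281, 312) [ 0.0714 -0.0011]
(281, 325) [ 0.0689 -0.001 ]
(281, 337) [ 0.0804 -0.0011]
(281, 274) [ 0.0347 -0.001 ]
(281, 273) [ 0.0366 -0.001 ]
[0.5144726  0.10278211 0.13786297] [-0.0185  0.0004] [-1.68024307e-03 -1.10381566e-04 -9.99998582e-01]
```

Emit:
carry_out:
  series:
    - [0,0,0,0.05,-0.5,0,0.7]
    - [0,0,0,0.11,-0.99,0,0.7]
    - [0,0,0,0.11,-0.99,0,0.7]
    - [0,0,0,0.11,-0.99,0,0.7]
    - [0,0,0,0.11,-0.99,0,0.7]
    - [0,0,0,0.11,-0.99,0,0.7]
    - [0,0,0,0.11,-0.99,0,0.7]
    - [0,0,0,0.05,-0.5,0,0.7]
    - [0,0,0,0,0,0,0.7]
    - [0,0,0,0,0,0,0.7]

```text
t: 13.8
tool_pos: [0.5148, 0.1028, 0.138]
tool_rot: [-0.131, 2.443, 0.049]
contact_force: [0.7, 0.1, -1.3]
opening: 0.0597
```

```bash
cat >> h.py <<'E'
cx,cy,yw=.5329,.1044,.1073;c_,s_=np.cos(yw),np.sin(yw)
def tc(w): d=w[:2]-[cx,cy];return np.round([c_*d[0]+s_*d[1],-s_*d[0]+c_*d[1],w[2]],4)
def tw(x,y): return np.round([cx+c_*x-s_*y,cy+s_*x+c_*y],4)
E
python3 - <<'E'
from h import *
im=ctrl.get_image('wrist');o=ctrl.get_obs();cv2.imwrite('pics/w5.png',im['frame']);print(o['tool_pos'],tc(o['tool_pos']),o['q'].round(3),o['opening'],o['contact_force']);print(Ro.from_rotvec(o['tool_rot']).as_matrix().round(3))
S=ctrl.get_image('scene');cv2.imwrite('pics/s5.png',cv2.resize(S['frame'][100:300,150:370],None,fx=3,fy=3))
print(tw(.085,0))
E
```

```text
[0.51546787 0.10279653 0.13882098] [-0.0175  0.0003  0.1388] [ 0.027 -0.562  2.386  0.09   0.623 -1.706] 0.05983942760999599 [0.42729061 0.02057367 0.65807374]
[[-0.762 -0.107  0.638]
 [-0.082  0.994  0.07 ]
 [-0.642  0.001 -0.767]]
[0.6174 0.1135]
```

View pics/w5.png

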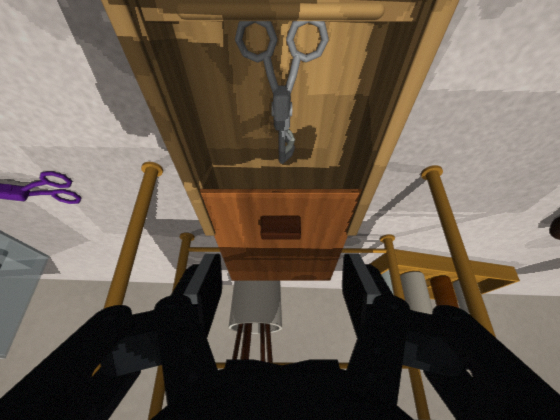

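View pics/s5.png

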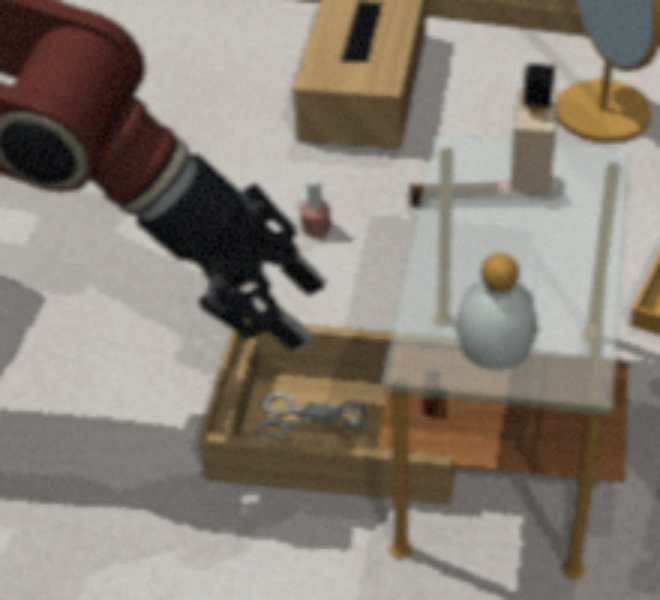

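Emit:
carry_out:
  series:
    - [0.3,0.03,-0.2,0,0,0,0.7]
    - [0.6,0.06,-0.4,0,0,0,0.7]
    - [0.6,0.06,-0.45,0,0,0,0.7]
    - [0.6,0.06,-0.45,0,0,0,0.7]
    - [0.6,0.06,-0.45,0,0,0,0.7]
    - [0.6,0.06,-0.45,0,0,0,0.7]
    - [0.4,0.05,-0.3,0,0,0,0.7]
    - [0.3,0.04,-0.2,0,0,0,0.7]
    - [0,0,0,0,0,0,0.7]
    - [0,0,0,0,0,0,0.7]

```text
t: 14.9
tool_pos: [0.6157, 0.1134, 0.0664]
tool_rot: [-0.131, 2.441, 0.049]
contact_force: [0.9, -0.3, -0.3]
opening: 0.0601
```

```bash

python3 - <<'E'
from h import *
im=ctrl.get_image('wrist');o=ctrl.get_obs();cv2.imwrite('pics/w6.png',im['frame']);print(o['tool_pos'],tc(o['tool_pos']),o['q'].round(3),o['opening'],o['contact_force'])
S=ctrl.get_image('scene');cv2.imwrite('pics/s6.png',cv2.resize(S['frame'][140:300,200:370],None,fx=4,fy=4))
E
```

```text
[0.61555601 0.11336697 0.06661107] [0.0831 0.0001 0.0666] [ 0.045 -0.105  2.186  0.116  0.366 -1.727] 0.05979747002365303 [-0.27931114  0.17372488  0.37719075]
```

View pics/w6.png

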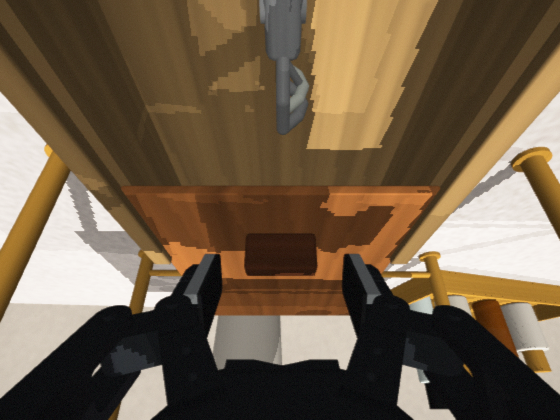

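View pics/s6.png

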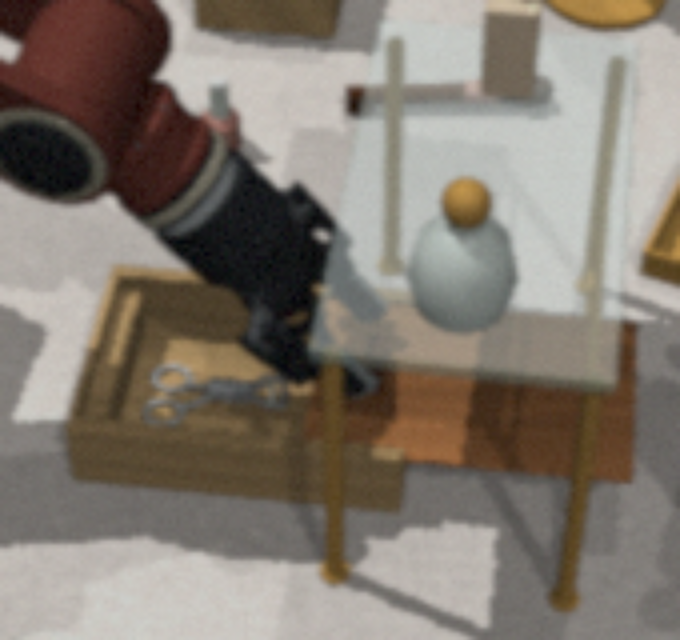

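```bash

python3 - <<'E'
from h import *
im=ctrl.get_image('wrist');o=ctrl.get_obs()
f=im['frame'];cv2.imwrite('pics/b6.png',cv2.resize(f[220:310,180:380],None,fx=4,fy=4))
print(o['tool_pos'])
for v in (233,264,275): print(v,[(z,tc(wback(o,im,(281,v),z))[0]) for z in (.051,.071)])
print('lid edge',tc(wback(o,im,(281,187),.051)))
R=Ro.from_rotvec(o['tool_rot']).as_matrix();H=np.array(im['hand_eye'])
def pw(w):
    cc=np.linalg.inv(H)@np.append(R.T@(np.array(w)-o['tool_pos']),1);return cc[:2]/cc[2]*im['fx']+[im['cx'],im['cy']]
for d in (0,.01,.019): print(d,pw(o['tool_pos']-d*R[:,2]))
E
```

```text
[0.61536158 0.11335714 0.06682687]
233 [(0.051, np.float64(0.0753)), (0.071, np.float64(0.0369))]
264 [(0.051, np.float64(0.1175)), (0.071, np.float64(0.0678))]
275 [(0.051, np.float64(0.1373)), (0.071, np.float64(0.0823))]
lid edge [ 0.0349 -0.001   0.051 ]
0 [283.51278926 267.57007533]
0.01 [283.6180677  277.77388414]
0.019 [283.72498862 288.13688633]
```

View pics/b6.png

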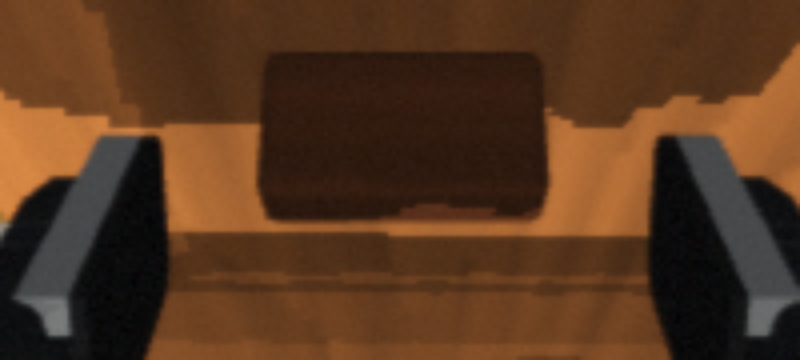

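Emit:
carry_out:
  series:
    - [0.16,0,-0.18,0,0,0,0.7]
    - [0,0,0,0,0,0,0.6]
    - [0,0,0,0,0,0,0.3]
    - [0,0,0,0,0,0,0.3]
    - [0,0,0,0,0,0,0.3]
    - [0,0,0,0,0,0,0.3]
  grip_force: 40

```text
t: 15.65
tool_pos: [0.6194, 0.1132, 0.0619]
tool_rot: [-0.131, 2.44, 0.049]
contact_force: [1.0, -2.0, -0.8]
opening: 0.0349
```

Emit:
carry_out:
  series:
    - [-0.15,-0.016,0,0,0,0,0.3]
    - [-0.35,-0.038,0,0,0,0,0.3]
    - [-0.5,-0.054,0,0,0,0,0.3]
    - [-0.5,-0.054,0,0,0,0,0.3]
    - [-0.5,-0.054,0,0,0,0,0.3]
    - [-0.5,-0.054,0,0,0,0,0.3]
    - [-0.5,-0.054,0,0,0,0,0.3]
    - [-0.4,-0.043,0,0,0,0,0.3]
    - [0,0,0,0,0,0,0.3]

```text
t: 16.55
tool_pos: [0.5333, 0.1041, 0.0619]
tool_rot: [-0.131, 2.44, 0.049]
contact_force: [-1.9, -2.4, 0.7]
opening: 0.0346
```

```bash

python3 - <<'E'
from h import *
im=ctrl.get_image('wrist');o=ctrl.get_obs();cv2.imwrite('pics/w7.png',im['frame']);print(o['t'],tc(o['tool_pos']),o['q'].round(3),o['opening'],o['contact_force'])
S=ctrl.get_image('scene');cv2.imwrite('pics/s7.png',cv2.resize(S['frame'][140:300,200:370],None,fx=4,fy=4))
E
```

```text
16.6 [ 0.0007 -0.0004  0.0619] [ 0.029 -0.337  2.384  0.132  0.401 -1.752] 0.03445485058542837 [-0.91076901 -2.2705439   0.32718594]
```

View pics/w7.png

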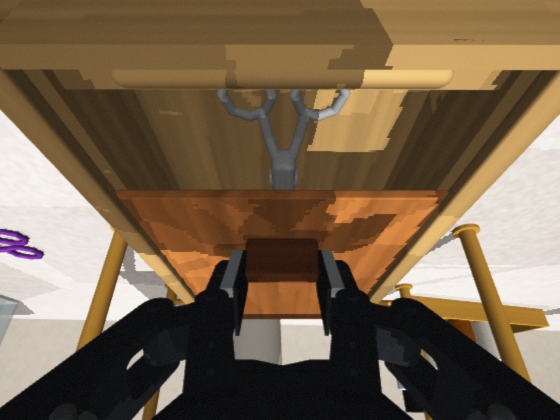

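View pics/s7.png

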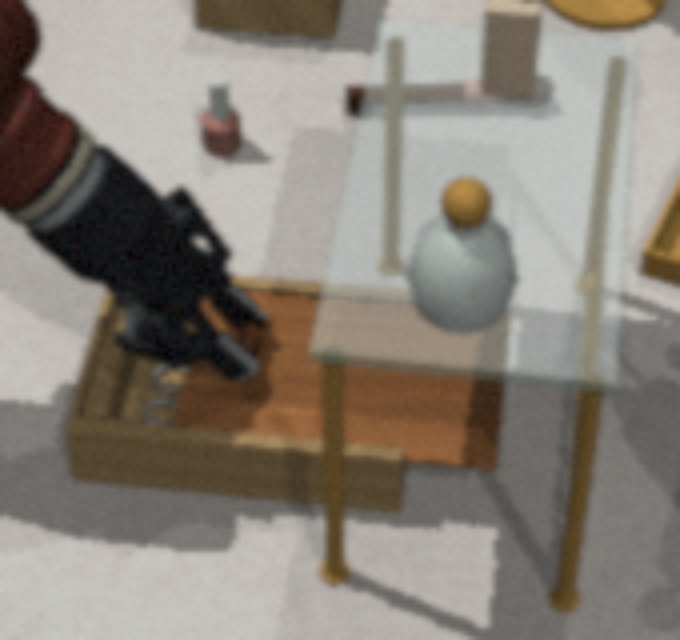

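Emit:
carry_out:
  series:
    - [-0.3,-0.032,0,0,0,0,0.3]
    - [-0.5,-0.054,0,0,0,0,0.3]
    - [-0.4,-0.043,0,0,0,0,0.3]
    - [-0.2,-0.022,0,0,0,0,0.3]
    - [0,0,0,0,0,0,0.3]
  grip_force: 90

```text
t: 17.15
tool_pos: [0.4991, 0.1004, 0.0621]
tool_rot: [-0.131, 2.44, 0.049]
contact_force: [-2.0, -1.5, 2.0]
opening: 0.033
```

```bash

python3 - <<'E'
from h import *
o=ctrl.get_obs();print(o['t'],tc(o['tool_pos']),o['q'].round(3),o['opening'],o['contact_force'])
E
```

```text
17.15 [-0.034  -0.0004  0.0621] [ 0.021 -0.465  2.47   0.133  0.444 -1.757] 0.0329530300395828 [-2.04128221 -1.45502403  1.98203815]
```

Emit:
carry_out:
  series:
    - [-0.2,-0.022,0,0,0,0,0.3]
    - [-0.2,-0.022,0,0,0,0,0.3]
    - [-0.2,-0.022,0,0,0,0,0.3]
    - [-0.1,-0.011,0,0,0,0,0.3]
    - [0,0,0,0,0,0,0.3]

```text
t: 17.65
tool_pos: [0.4819, 0.0985, 0.0623]
tool_rot: [-0.131, 2.439, 0.05]
contact_force: [3.1, 0.2, 1.0]
opening: 0.0329
```

```bash

python3 - <<'E'
from h import *
im=ctrl.get_image('wrist');o=ctrl.get_obs();cv2.imwrite('pics/w8.png',im['frame']);print(o['t'],tc(o['tool_pos']),o['q'].round(3),o['opening'],o['contact_force'])
E
```

```text
17.7 [-0.0513 -0.0003  0.0623] [ 0.016 -0.539  2.514  0.133  0.473 -1.759] 0.03275883963242881 [3.86027434 0.53608075 1.18473174]
```

View pics/w8.png

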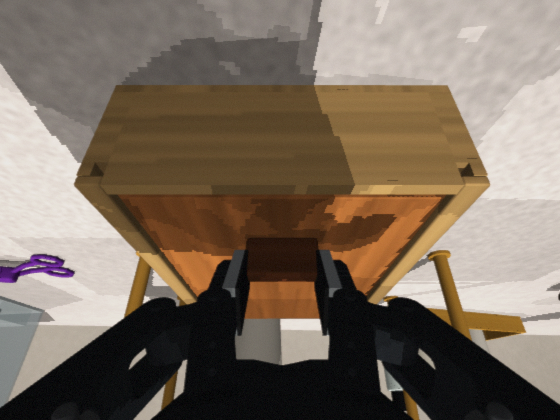

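Emit:
carry_out:
  series:
    - [-0.08,-0.008,0,0,0,0,0.3]
    - [-0.08,-0.008,0,0,0,0,0.3]
    - [0,0,0,0,0,0,0.3]

```text
t: 18.0
tool_pos: [0.4778, 0.0981, 0.0623]
tool_rot: [-0.131, 2.44, 0.049]
contact_force: [-5.2, -1.3, 7.4]
opening: 0.033
```

```bash

python3 - <<'E'
from h import *
im=ctrl.get_image('wrist');o=ctrl.get_obs();print(o['t'],tc(o['tool_pos']),o['opening'],o['contact_force'])
cv2.imwrite('pics/w9.png',cv2.resize(im['frame'][160:300,160:460],None,fx=2.6,fy=2.6))
E
```

```text
18.05 [-0.0555 -0.0003  0.0623] 0.03274528428359573 [-5.68116913 -0.74092319  7.58426658]
```

View pics/w9.png

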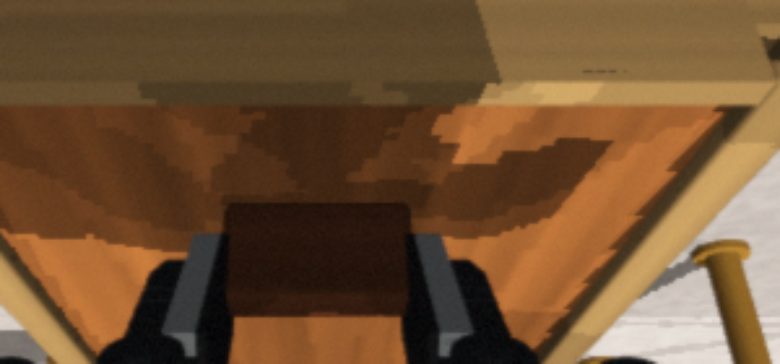

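Emit:
carry_out:
  series:
    - [-0.1,-0.011,0,0,0,0,0.3]
    - [0,0,0,0,0,0,0.3]

```text
t: 18.25
tool_pos: [0.4751, 0.0978, 0.0621]
tool_rot: [-0.131, 2.441, 0.049]
contact_force: [-8.3, -1.5, 10.5]
opening: 0.0325
```

Emit:
carry_out:
  series:
    - [-0.08,-0.008,0,0,0,0,0.3]
    - [0,0,0,0,0,0,0.3]

```text
t: 18.45
tool_pos: [0.4732, 0.0976, 0.0621]
tool_rot: [-0.131, 2.44, 0.049]
contact_force: [-2.8, -0.4, 4.4]
opening: 0.0331
```

Emit:
carry_out:
  series:
    - [-0.08,-0.008,0,0,0,0,0.3]
    - [0,0,0,0,0,0,0.3]

```text
t: 18.65
tool_pos: [0.4721, 0.0974, 0.0623]
tool_rot: [-0.129, 2.437, 0.05]
contact_force: [19.8, 4.3, -11.9]
opening: 0.0322
```

Emit:
carry_out:
  series:
    - [-0.08,-0.008,0,0,0,0,0.3]
    - [0,0,0,0,0,0,0.3]

```text
t: 18.85
tool_pos: [0.4715, 0.0972, 0.0627]
tool_rot: [-0.127, 2.431, 0.05]
contact_force: [64.3, 13.4, -43.5]
opening: 0.0324
```

```bash

python3 - <<'E'
from h import *
im=ctrl.get_image('wrist');o=ctrl.get_obs();print(o['t'],tc(o['tool_pos']),o['q'].round(3),o['opening'],o['contact_force'])
cv2.imwrite('pics/w10.png',cv2.resize(im['frame'][160:300,160:460],None,fx=2.6,fy=2.6))
E
```

```text
18.9 [-0.0618 -0.0005  0.0626] [ 0.012 -0.593  2.546  0.134  0.486 -1.759] 0.03209746537833877 [ 63.66490498  13.11820982 -42.97836569]
```

View pics/w10.png

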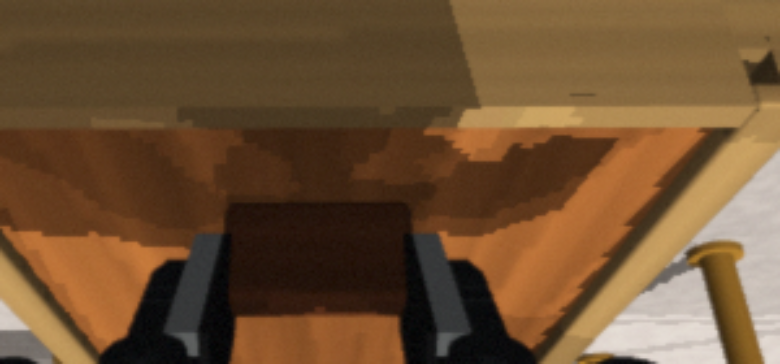

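Emit:
carry_out:
  series:
    - [0.08,0.008,0,0,0,0,0.3]
    - [0.03,0.003,0,0,0,0,0.3]
    - [0,0,0,0,0,0,0.3]

```text
t: 19.2
tool_pos: [0.4723, 0.0975, 0.0622]
tool_rot: [-0.131, 2.44, 0.049]
contact_force: [1.3, 0.3, 3.0]
opening: 0.0321
```

Emit:
carry_out:
  series:
    - [0,0,0,0,0,0,0.6]
    - [0,0,0,0,0,0,0.6]
    - [0,0,0,0,0,0,0.7]
    - [0,0,0,0,0,0,0.7]
    - [-0.2,0,0.3,0,0,0,0.7]
    - [-0.2,0,0.6,0,0,0,0.7]
    - [0,0,1,0,0,0,0.7]
    - [0,0,1,0,0,0,0.7]
    - [0,0,1,0,0,0,0.7]
    - [0,0,0,0,0,0,0.7]

```text
t: 20.2
tool_pos: [0.4641, 0.0975, 0.1648]
tool_rot: [-0.131, 2.432, 0.049]
contact_force: [0.9, 0.7, 1.6]
opening: 0.0597
```

```bash

python3 - <<'E'
from h import *
ctrl.get_image('wrist');ctrl.get_image('wrist')
im=ctrl.get_image('wrist');o=ctrl.get_obs();print(o['t'],tc(o['tool_pos']),o['q'].round(3),o['opening'],o['contact_force'])
cv2.imwrite('pics/w11.png',im['frame'])
S=ctrl.get_image('scene');cv2.imwrite('pics/s11.png',S['frame'])
T=ctrl.get_image('top');cv2.imwrite('pics/t11.png',T['frame'])
E
```

```text
20.35 [-0.0719  0.0007  0.1578] [ 0.013 -0.826  2.494  0.088  0.781 -1.705] 0.059663187483911626 [-0.42181024  0.21593311 -1.43829945]
```

View pics/w11.png

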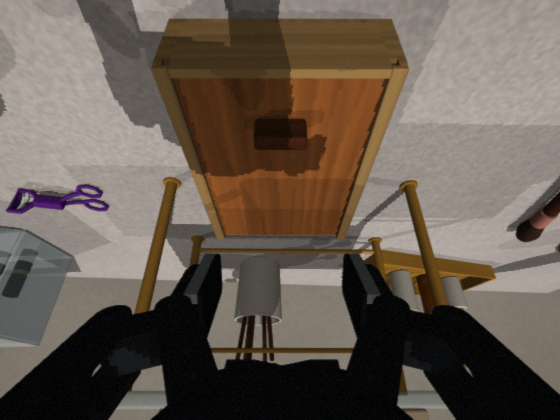

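View pics/s11.png

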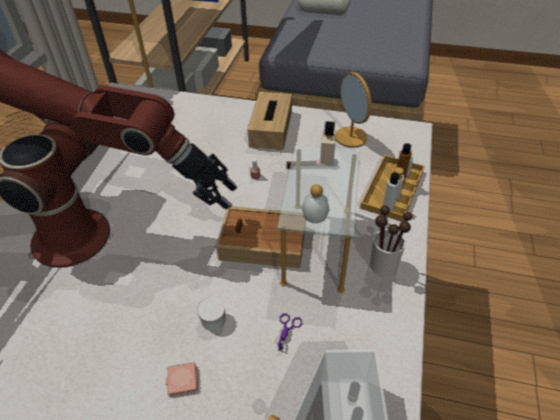

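The case is shut: the lid meets the front wall in the wrist view (row ≈78), and its bar is at (280,135). The other toiletries stand where they were. One last numeric check of the gap and of the toiletries follows.

```bash

python3 - <<'E'
from h import *
im=ctrl.get_image('wrist');o=ctrl.get_obs()
cv2.imwrite('pics/w12.png',cv2.resize(im['frame'][55:160,150:420],None,fx=2.9,fy=2.9,interpolation=cv2.INTER_CUBIC))
for r in ctrl.mark_of(im,'lid_bar')[:1]: print('bar',r['p'],tc(wback(o,im,np.array(r['position'])*[560,420],.061)))
print('lid edges',tc(wback(o,im,(280,78),.051)),tc(wback(o,im,(280,236),.051)))
for n in ('top','scene'):
  a=ctrl.get_image(n)['frame'].astype(int);b=cv2.imread(f'pics/{n}0.png').astype(int)
  i=ctrl.get_image(n)
  for k in ('compact','jar','polish','powder_brush'):
    for r in ctrl.mark_of(i,k)[:1]: print(n,k,back(i,np.array(r['position'])*[560,420],0).round(3))
E
```

```text
bar 0.58 [-0.067   0.0004  0.061 ]
lid edges [-0.1072 -0.0009  0.051 ] [ 0.0989 -0.0021  0.051 ]
top compact [ 0.461 -0.32   0.   ]
top jar [ 0.483 -0.159  0.   ]
top polish [0.739 0.03  0.   ]
top powder_brush [0.604 0.45  0.   ]
scene compact [ 0.46  -0.318  0.   ]
scene jar [ 0.48  -0.163  0.   ]
scene polish [ 0.432  0.36  -0.   ]
```

View pics/w12.png

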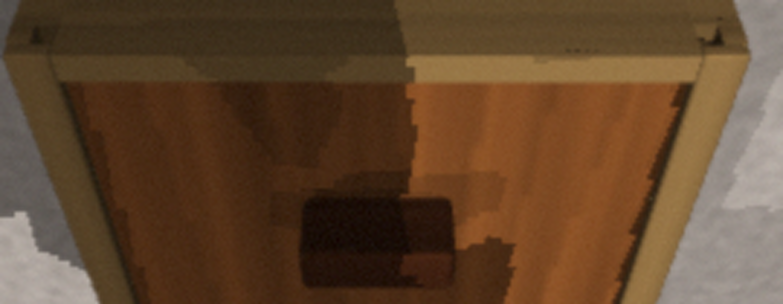

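```bash
python3 -c "
from h import *
print(ctrl.finish_job())"
```

```text
the job is handed in; nothing more can be done
None
```

The job is done and handed in at about 20.5 s; no verdict is reported. I gripped the steel curler by its pivot block and set it down in the tray, with an upward force of 5–12 N at contact, before letting go. I then pulled the lid by its bar, with the gripper tilted 40° so it cleared the shelf. The lid went over the ridge and against its front stop. The pull rose to 64 N sideways and 43 N vertically on the wrist at the stop, then I relaxed it and backed the arm away.

**Last checks:**
- **Lid:** No gap shows between the lid and the front wall. The bar measured at case x = -0.067 and should be at -0.0635 when shut, which is a camera error of about 3 mm, more than the 2.5 mm tolerance. So the evidence for fully home is the hard stop and the closed gap.
- **Curler:** It lay flat and centred in the tray in the last views before the lid covered it. It cannot be seen now.
- **Other toiletries:** The compact, jar, powder brush and polish measured within about 10 mm of their starting positions; most of that is measurement noise. The perfume bottles I only compared by eye.
- **Disagreement:** One top-view detection of the nail polish was plainly false. It put the bottle under the shelf, while the scene view shows it in place.

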